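# Sort the specimen delivery into its racks

## Robot

A 6-joint arm with a two-finger parallel gripper is mounted at the origin on the work surface. World frame = base frame: x ahead of the robot, y to its left, z up, the work surface at z = 0. Lengths are in m, angles in rad, forces in N, time in s.
With the tool pointing down it reaches from about 0.4 to 0.825 m from the base axis. Payload 7 kg.
Tool frame: the origin (TCP) lies on the centre line of the jaws, within the pads' length; the fingertips stand 11 mm ahead of it and the grasp point (between the pads) lies 8 mm behind it; z points along the fingers, y is the direction in which the jaws open and shut (so a half turn about z gives the same grasp; the last joint's range is limited). The gripper opens to 88 mm and grips with 3 to 60 N. Pads are 19 mm wide; open, the fingers measure 130 mm over their backs; the gripper's body (78 mm by 193 mm) begins 47 mm behind the grasp point.
Start: joints at [-0.859, 0.359, 0.012, 0, -1.224, -0.288], TCP at [0.278, -0.615, 0.238] pointing down, gripper open.
Joint ranges: [-3.07, 3.07], [-1.43, 2.12], [-1.02, 1.25], [-3.03, 1.67], [-3.05, -0], [-3.03, 3.03]. Speed limits (rad/s): [2.39, 2.39, 3.01, 3.14, 3.14, 3.14].

## Interface

Orientations are given as [roll, pitch, yaw] about the fixed x, y, z axes, in that order (R = Rz(yaw) Ry(pitch) Rx(roll)).
In Python, from station import * gives the robot as it stands.
- The arm moves only by the tool play_rows, never from a script. Its argument "targets" is a list of rows, each a list of 7 numbers: the turn, a rotation vector about the world's x, y, z in rad, then the shift along the world's x, y, z in m, then the opening, from 0 (shut) to 1 (fully open). A call has 1 to 12 rows; each row shifts and turns the pose as measured when the row begins; what a row does not reach is not made up. A row lasts 1/8 s, in which the tool goes at most 62.5 mm and 10.7 degrees, less where a joint would pass 70% of its speed; a pose out of reach is approached as far as the arm can. A call is refused whole if a number of a shift passes 0.0625 or a number of a turn 0.188, either way. A call with a gripper value outside its range is refused whole. The fingers move at their own pace and stop on an object; "grip_force" is the grip in N (left out, the last holds). Time passes only in rows, so rows that do not move let the fingers close. It gives the time, the measured TCP pose, the force and the opening at its end, in the units of the state.
- get_state(): the state, without advancing time (a new reading comes with each control period).
- grab_frame(name): name is "side" or "top"; returns (picture, depth): 400x640x3 uint8, blue, green, red; 400x640 float32, m along the optical axis (not along the pixel's ray), 0 where there is no reading.
- camera_params(name): a dict with "camera_matrix" (3x3 intrinsics, pixels), "extrinsics" (4x4, takes a point from world to camera coordinates). Camera axes: x right, y up, looking along -z (the intrinsics and any distortion apply to the point x, -y, -z); pixel columns grow to the right and rows downward; lengths in m; the calibration is good to about 2 mm. A picture is of the moment at which its call begins. camera_params takes no time and is no camera call.
- job_done(): hands the job in, once; it reports no verdict.
The state is a dict: "t": time; "q": joint angles; "qd": joint speeds; "joint_efforts": joint torques, N m; "eef_pos": TCP position; "ee_rot": TCP orientation; "force": force on the tool from outside, world axes, zero at the start; "moment": the same for the moment, N m; "width": finger opening in m.
Only numpy, scipy, OpenCV 4.12 (cv2) and the standard library are available. Lean on these libraries where they do the work, as an engineer would, in place of code of your own. Each camera call takes 0.05 s, during which the arm holds its last target.

## Task

A mixed specimen delivery stands along the front of the bench: put each specimen away with its own kind. The two necked blood culture bottles go in the free bays of the wire rack, the slim screw-cap tube in a free hole of the white rack with the round holes, the wide lidded cup in the free recess of the grey board, and the small culture dish flat, lid up, in the free half of the steel tray. Keep every specimen upright and set it down gently rather than dropping it.

Things in the scene. Friction and masses are not known exactly. Their poses are not given: they have to be found in the camera images.
- bottle_a: Loose blood culture bottle standing on the bench: round, tall and necked, body 36 mm in diameter and straight-sided from the bench up to 80 mm, then a sloping shoulder to a narrow neck and a 24 mm aluminium crimp cap, 112 mm tall in all, about 85 g, brown broth and a blank paper label. Origin: centre of the underside, z up the bottle.
- bottle_b: Loose blood culture bottle standing on the bench: round, tall and necked, body 36 mm in diameter and straight-sided from the bench up to 80 mm, then a sloping shoulder to a narrow neck and a 24 mm aluminium crimp cap, 112 mm tall in all, about 85 g, brown broth and a blank paper label. Origin: centre of the underside, z up the bottle. The same kind as bottle_a; it does not matter which of the two goes in which free bay.
- tube: Loose slim specimen tube standing on the bench: straight, without a neck, barrel 25 mm in diameter with a blank paper label, white ribbed screw cap 28 mm in diameter over the top 19 mm, 92 mm tall in all, about 45 g. Origin: centre of the underside, z up.
- cup: Loose wide specimen cup with its lid on, standing on the bench: frosted body 50 mm in diameter at the foot and 56 mm under the lid, flat white lid 62 mm in diameter taking up the top 15 mm, 72 mm tall in all, about 75 g. Can be gripped across the lid. Origin: centre of the underside, z up.
- dish: Loose small culture dish with its lid on, lying flat on the bench: 60 mm in diameter over the lid, 15 mm high (the base, 56 mm in diameter, shows 5 mm below the lid), about 30 g, red-brown agar in the middle. Origin: centre of the underside, z up out of the lid.
- wire_rack: White wire rack for the blood culture bottles, 61 mm by 172 mm, wires up to 42 mm above the bench, over a 3 mm base plate on which the bottles stand. A single row of three square bays, each about 52 mm clear, centred at y = -56, 0 and +56 mm. The bay at y = -56 holds a bottle already; those at y = 0 and y = +56 mm are free. Fixed to the bench; origin: centre of the underside on the bench, z up, y along its length.
- hole_rack: White moulded rack for the slim tubes, 66 mm by 170 mm, with a deck (top at 40 mm above the bench) that has three round holes 44 mm in diameter in a row at y = -54, 0 and +54 mm; tubes stand through the holes on a base 4 mm above the bench. The hole at y = -54 mm holds a tube already; either of the others will do. Fixed to the bench; origin: centre of the underside on the bench, z up, y along its length.
- cup_board: Grey board for the specimen cups, 90 mm by 170 mm, 16 mm high, with two round recesses 72 mm in diameter and 12 mm deep (floor 4 mm above the bench) at y = -42.5 and +42.5 mm. A cup already stands in the recess at y = -42.5 mm; that at y = +42.5 mm is free. Fixed to the bench; origin: centre of the underside on the bench, z up, y along its length.
- steel_tray: Shallow rectangular steel tray for the culture dishes, 135 mm (x) by 170 mm (y), rim 11 mm above the bench, walls 2 mm, floor 2 mm above the bench. A dish already lies in the half towards -y (centre about y = -42 mm); the half towards +y (centre y = +42 mm) is free. Fixed to the bench; origin: centre of the underside on the bench, z up, y along its length.
Mind the look-alikes: they are no part of the job. Leave any black or turquoise look-alike of the cup alone.

How it is judged:
By the outcome, as a careful person would: the job done as asked, in the order asked, and still so for the second after the job is handed in, with the robot touching nothing.
It also fails if it takes over 128 s, if anything falls off the work surface, if the arm or the gripper's body presses on something with over 40 N, if the wrist force passes 120 N, or if a joint passes its speed limit or range.

## Working session

There is one attempt and no reset: what is moved stays moved. The work goes in short steps, Python scripts to look and compute and a tool call to move; the robot and the scene stay as the last step left them, time stands still between calls to the robot, and variables do not carry over. Pictures are saved under pics/ and viewed, and the job is handed in when it is done.

Besides the shell and the picture viewer there is one more tool, called after "Call:" by a JSON object that holds its "method" and its "body", one argument or row to a line. play_rows: Moves the arm, as the interface text tells. Its arguments: {"type":"object","properties":{"targets":{"type":"array","items":{"type":"array","items":{"type":"number"}}},"grip_force":{"type":"number"}},"required":["targets"]}

```bash
mkdir -p pics; ls
cat > h.py <<'E'
from station import *
import numpy as np, cv2
def snap(n,tag):
    im,d=grab_frame(n); cv2.imwrite(f'pics/{tag}.png',im); np.savez(f'pics/{tag}.npz',im=im,d=d); return im,d
def world(n,u,v,depth):
    p=camera_params(n);K=np.array(p['camera_matrix']);E=np.array(p['extrinsics'])
    x=(u-K[0,2])/K[0,0]*depth;y=(v-K[1,2])/K[1,1]*depth
    c=np.array([x,-y,-depth,np.ones_like(depth)] )
    return (np.linalg.inv(E)@c)[:3]
def onplane(n,u,v,z):
    a=world(n,u,v,1.0);b=world(n,u,v,2.0);t=(z-a[2])/(b[2]-a[2]);return a+t*(b-a)
E
python3 - <<'E'
from h import *
for n in('top','side'):
    snap(n,n+'0');print(camera_params(n))
print(get_state())
E
```

```text
pics
{'camera_matrix': array([[426.42507686,   0.        , 317.46967793],
       [  0.        , 426.42507686, 199.67001542],
       [  0.        ,   0.        ,   1.        ]]), 'extrinsics': array([[-0.02360939, -0.99966466, -0.01063829,  0.02691771],
       [ 0.99803153, -0.02418659,  0.05786252, -0.50438618],
       [-0.05810042, -0.00925125,  0.99826788, -0.91678453],
       [ 0.        ,  0.        ,  0.        ,  1.        ]])}
{'camera_matrix': array([[433.29257529,   0.        , 323.07960356],
       [  0.        , 433.29257529, 195.65712715],
       [  0.        ,   0.        ,   1.        ]]), 'extrinsics': array([[-0.97803083, -0.20814959, -0.01137738,  0.46710595],
       [ 0.13036276, -0.65329917,  0.74579202, -0.08052713],
       [-0.16266914,  0.7279244 ,  0.66608169, -0.93625699],
       [ 0.        ,  0.        ,  0.        ,  1.        ]])}
{'t': 0.1, 'q': array([-8.58876147e-01,  3.59337576e-01,  1.11665984e-02, -3.20749646e-04,
       -1.22410362e+00, -2.88047281e-01]), 'qd': array([-0.00084101, -0.00055799,  0.00305467,  0.00125442,  0.00017803,
       -0.00026211]), 'joint_efforts': array([-4.01343505e-04, -5.84164560e+01,  2.93749666e+01,  7.01539814e+00,
        1.00860855e-02, -4.98177781e-05]), 'eef_pos': array([ 0.27740108, -0.61490737,  0.23670675]), 'ee_rot': array([ 3.14008962e+00, -1.30870531e-04, -2.71782887e+00]), 'force': array([-0.56638541,  0.41099853,  0.1867892 ]), 'moment': array([ 0.00972117,  0.04841903, -0.02580193]), 'width': 0.08719788967266826}
```

View pics/top0.png

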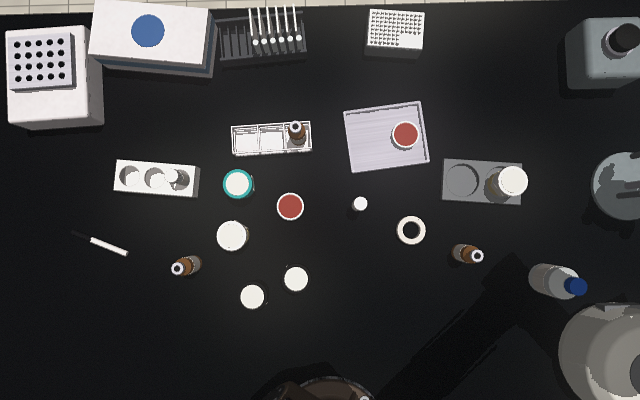

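View pics/side0.png

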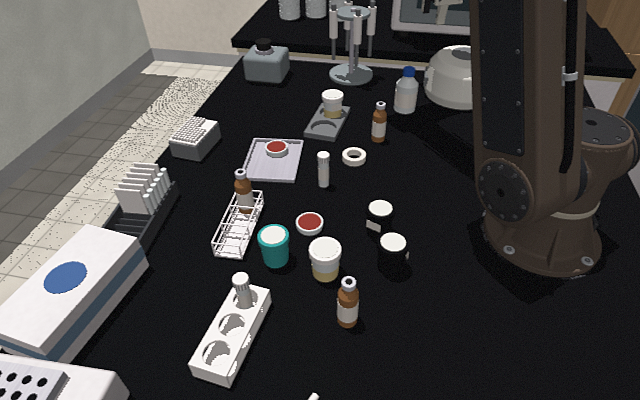

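Top view candidates:
- **Cup:** white lids at (231,236), (252,296) and (296,279), plus teal at (237,184). The side view shows (231,236) is the frosted one, and the other two have black bodies.
- **Bottles:** (183,267) and (470,254).
- **Tube:** (360,204).
- **Dish:** (290,206).
- **Tape ring:** (411,230), not part of the job.

I'll confirm in an enlarged crop and measure.

Run:
```python
from h import *
t=cv2.imread('pics/top0.png');s=cv2.imread('pics/side0.png')
a=cv2.resize(t[90:310,100:540],None,fx=1.8,fy=1.8,interpolation=cv2.INTER_CUBIC)
cv2.imwrite('pics/c1.png',a)
b=cv2.resize(s[80:390,180:470],None,fx=1.9,fy=1.9,interpolation=cv2.INTER_CUBIC)
cv2.imwrite('pics/c2.png',b)
d=np.load('pics/top0.npz')['d']
g=cv2.cvtColor(t,cv2.COLOR_BGR2GRAY)
hs=cv2.cvtColor(t,cv2.COLOR_BGR2HSV)
v,u=np.mgrid[0:400,0:640].astype(float)
P=world('top',u.astype(float),v.astype(float),d.astype(float)) if 0 else None
p=camera_params('top');K=p['camera_matrix'];Ei=np.linalg.inv(p['extrinsics'])
X=np.stack([(u-K[0,2])/K[0,0]*d,-(v-K[1,2])/K[1,1]*d,-d],-1)@Ei[:3,:3].T+Ei[:3,3]
np.save('pics/X.npy',X)
print('bench z',np.median(X[300:380,100:230,2]))
for n,(cu,cv_,r,zt) in dict(ba=(180,267,16,.112),bb=(474,255,16,.112),tube=(360,204,12,.092),cup=(231,236,24,.072),dish=(290,206,20,.015),rb=(296,127,14,.115),rd=(405,134,20,.017),rc=(512,181,22,.076),rt=(172,177,14,.096)).items():
    w=X[cv_-r:cv_+r,cu-r:cu+r]; z=w[...,2]; top=z>zt-.006
    vv,uu=np.nonzero(top); 
    m=w[top]; (cx,cy),rad=cv2.minEnclosingCircle(m[:,:2].astype(np.float32)) if len(m) else ((0,0),0)
    print(n,len(m),'zmax',z.max().round(4),'mean',m.mean(0).round(4),'circ',np.round([cx,cy,rad],4),'px',uu.mean()+cu-r,vv.mean()+cv_-r)
def rect(name,box,lo,hi):
    x0,y0,x1,y1=box; w=X[y0:y1,x0:x1]; m=w[(w[...,2]>lo)&(w[...,2]<hi)]
    r=cv2.minAreaRect((m[:,:2]*1000).astype(np.float32)); print(name,len(m),r)
rect('wire',(222,110,325,165),.034,.047)
rect('hole',(105,150,205,205),.034,.045)
rect('board',(435,150,530,212),.012,.020)
rect('tray',(335,92,440,182),.006,.0135)
```

```text
bench z -0.00026738160938882816
ba 129 zmax 0.9447 mean [0.3749 0.2835 0.1311] circ [0.4098 0.1546 0.154 ] px 177.2015503875969 267.6356589147287
bb 140 zmax 0.9447 mean [ 0.3861 -0.2846  0.1297] circ [ 0.4175 -0.1489  0.1588] px 476.5285714285714 254.70714285714286
tube 155 zmax 0.9447 mean [ 0.491  -0.0692  0.1081] circ [ 0.4761 -0.0374  0.0506] px 359.89677419354837 203.1032258064516
cup 722 zmax 0.9447 mean [0.4333 0.1896 0.0841] circ [0.4415 0.1148 0.109 ] px 231.30470914127423 235.25623268698064
dish 595 zmax 0.9447 mean [0.492  0.0741 0.0326] circ [0.4796 0.0537 0.0557] px 289.9075630252101 205.8453781512605
rb 126 zmax 0.9447 mean [0.6375 0.0527 0.1478] circ [0.5539 0.0313 0.1062] px 295.3333333333333 126.24603174603175
rd 647 zmax 0.9447 mean [ 0.6424 -0.1807  0.0314] circ [ 0.57   -0.1073  0.1647] px 406.2488408037094 133.3755795981453
rc 747 zmax 0.9447 mean [ 0.5299 -0.3784  0.0854] circ [ 0.4931 -0.204   0.2146] px 511.96385542168673 180.5421686746988
rt 162 zmax 0.9447 mean [0.5552 0.303  0.1057] circ [0.5072 0.1631 0.1668] px 171.20987654320987 175.38888888888889
wire 442 ((640.8765258789062, 111.50341033935547), (61.05815887451172, 171.4788055419922), 2.428631544113159)
hole 1456 ((559.895263671875, 363.35382080078125), (171.98812866210938, 66.19306945800781), 83.86665344238281)
board 1407 ((537.1793823242188, -343.7085266113281), (171.2034912109375, 90.43598937988281), 84.88795471191406)
tray 754 ((662.86962890625, -137.4717559814453), (180.98757934570312, 174.88253784179688), 6.51767635345459)
```

View pics/c1.png

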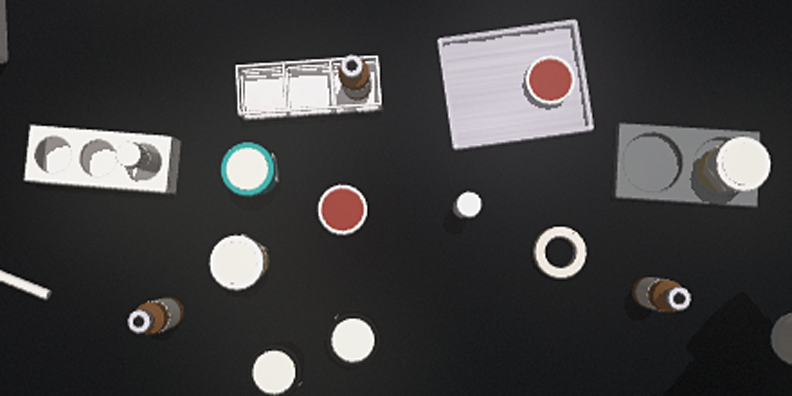

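View pics/c2.png

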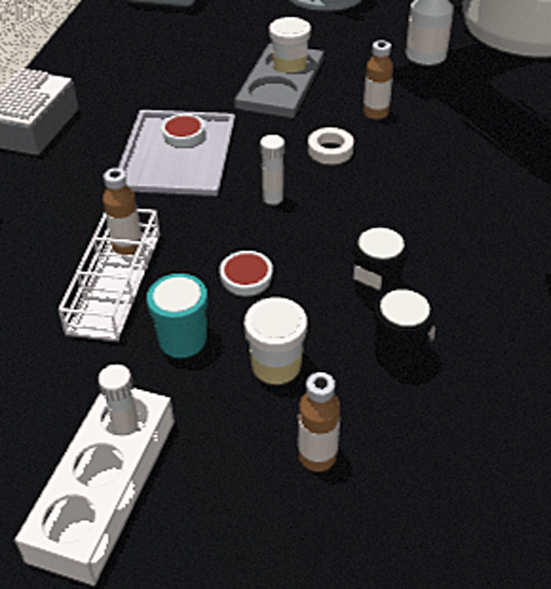

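The crops confirm it. In c1 (1.8x), the frosted cup is at (238,262), the teal cup (247,168) and black cups (274,372) and (353,340) stay, and both bottles, the tube and the dish are clear. Next I'll remeasure without the no-reading pixels.

Run:
```python
from h import *
X=np.load('pics/X.npy')
for n,(cu,cv_,r,zt) in dict(ba=(180,267,16,.112),bb=(474,255,16,.112),tube=(360,204,12,.092),cup=(231,236,24,.072),dish=(290,206,20,.015),teal=(237,184,22,.07),bk1=(252,296,20,.07),bk2=(296,279,20,.07),tape=(411,230,20,.02),rb=(296,127,14,.115),rd=(405,134,20,.017),rc=(512,181,22,.076),rt=(172,177,14,.096)).items():
    w=X[cv_-r:cv_+r,cu-r:cu+r]; z=w[...,2]; top=(z>zt-.007)&(z<.3)
    m=w[top]; (cx,cy),rad=cv2.minEnclosingCircle(m[:,:2].astype(np.float32))
    print(n,len(m),'zmax',z[z<.3].max().round(4),'mean',m.mean(0).round(4),'circ',np.round([cx,cy,rad],4))
def rect(name,box,lo,hi):
    x0,y0,x1,y1=box; w=X[y0:y1,x0:x1]; m=w[(w[...,2]>lo)&(w[...,2]<hi)]
    m=m[:,:2]*1000
    r=cv2.minAreaRect(m.astype(np.float32)); print(name,len(m),r); return m
rect('tray',(335,95,440,178),.0085,.0135)
rect('tray floor',(335,95,440,178),.0008,.004)
# free holes centres: pixels below deck inside hull
for nm,(cu,cv_,r),lo,hi in [('hole+',(131,178,17),.036,.046),('hole0',(158,178,17),.036,.046),('rec',(463,180,20),.012,.02)]:
    pass
# colour-based tray outline: 
im=cv2.imread('pics/top0.png');
m=(im[95:180,335:440].min(2)>70).astype(np.uint8)
cs,_=cv2.findContours(m,cv2.RETR_EXTERNAL,cv2.CHAIN_APPROX_NONE);c=max(cs,key=cv2.contourArea)
r=cv2.minAreaRect(c+np.array([335,95]));bp=cv2.boxPoints(r)
print(r)
pts=np.array([onplane('top',a,b,.011)[:2] for a,b in bp]);print(pts.round(4),pts.mean(0))
# recess circle at board top
im2=cv2.cvtColor(im,cv2.COLOR_BGR2GRAY)
w=X[155:205,438:490];m=(w[...,2]<.009)&(w[...,2]>.001);mm=w[m];sel=(mm[:,0]>.5)&(mm[:,0]<.58);mm=mm[sel]
print('recess floor',len(mm),mm.mean(0),cv2.minEnclosingCircle(mm[:,:2].astype(np.float32)))
```

```text
ba 128 zmax 0.1156 mean [0.3732 0.29   0.1116] circ [0.3725 0.291  0.0125]
bb 138 zmax 0.1151 mean [ 0.3847 -0.2909  0.1118] circ [ 0.3846 -0.2918  0.0124]
tube 153 zmax 0.0947 mean [ 0.4917 -0.0708  0.0916] circ [ 0.4918 -0.0711  0.0144]
cup 712 zmax 0.0772 mean [0.433  0.1921 0.072 ] circ [0.4334 0.1932 0.0311]
dish 586 zmax 0.0196 mean [0.4928 0.0753 0.0154] circ [0.4929 0.0757 0.03  ]
teal 706 zmax 0.0773 mean [0.539  0.1786 0.072 ] circ [0.5396 0.1791 0.031 ]
bk1 745 zmax 0.0761 mean [0.3096 0.1512 0.072 ] circ [0.3094 0.152  0.0312]
bk2 728 zmax 0.077 mean [0.3434 0.0621 0.0721] circ [0.343  0.0624 0.031 ]
tape 407 zmax 0.0236 mean [ 0.4352 -0.1855  0.0187] circ [ 0.4349 -0.1859  0.031 ]
rb 123 zmax 0.119 mean [0.6451 0.0545 0.1148] circ [0.6456 0.0549 0.0122]
rd 651 zmax 0.0224 mean [ 0.6457 -0.1843  0.017 ] circ [ 0.6559 -0.1909  0.0448]
rc 744 zmax 0.0813 mean [ 0.5307 -0.3824  0.0761] circ [ 0.5302 -0.3837  0.0318]
rt 167 zmax 0.0998 mean [0.5564 0.3063 0.095 ] circ [0.5569 0.3074 0.015 ]
tray 677 ((642.3278198242188, -139.57623291015625), (139.6918182373047, 174.38990783691406), 6.524833679199219)
tray floor 3387 ((644.6561279296875, -143.95745849609375), (232.9687042236328, 185.27049255371094), 88.51782989501953)
((385.9984130859375, 136.4886016845703), (63.339847564697266, 79.78517150878906), 82.05652618408203)
[[ 0.7016 -0.0445]
 [ 0.7218 -0.2202]
 [ 0.5813 -0.2341]
 [ 0.5613 -0.0599]] [ 0.64147558 -0.13967671]
recess floor 894 [ 0.54165904 -0.3042306   0.00403326] ((0.5386182069778442, -0.3047880530357361), 0.06437072157859802)
```

Run:
```python
from h import *
X=np.load('pics/X.npy')
w=X[255:305,520:595].reshape(-1,3);m=w[(w[:,2]>.05)&(w[:,2]<.35)];print(m.min(0),m.max(0))
```

```text
[ 0.29205732 -0.49906281  0.05010194] [ 0.35620205 -0.43728938  0.13529912]
```

Call:
{"method": "play_rows", "body": {
  "targets": [
    [0,0,0.1,0.009,0.0275,0.005,1],
    [0,0,0.1,0.009,0.0275,0.005,1],
    [0,0,0.1,0.009,0.0275,0,1],
    [0,0,0.1,0.009,0.0275,0,1]
  ],
  "grip_force": 15
}}

```text
t: 0.6
eef_pos: [0.3126, -0.5025, 0.2437]
ee_rot: [3.135, -0.001, -2.309]
force: [-0.5, 0.1, 1.6]
width: 0.0877
```

Call:
{"method": "play_rows", "body": {
  "targets": [
    [0,0,0.092,0.009,0.0265,0,1],
    [0,0,0.092,0.009,0.0265,0,1],
    [0,0,0.092,0.009,0.0265,0,1],
    [0,0,0.092,0.009,0.0265,0,1],
    [0,0,0.092,0.009,0.0265,0,1],
    [0,0,0.092,0.009,0.0265,0,1],
    [0,0,0.092,0.009,0.0265,-0.02,1],
    [0,0,0.092,0.009,0.0265,-0.03,1],
    [0,0,0,0,0,0,1]
  ]
}}

```text
t: 1.72
eef_pos: [0.3852, -0.2809, 0.1905]
ee_rot: [3.132, 0.001, -1.546]
force: [-1.0, -0.1, 0.6]
width: 0.0878
```

Call:
{"method": "play_rows", "body": {
  "targets": [
    [0.009,0,-0.02,-0.0005,-0.01,0,1],
    [0,0,0,0,0,-0.03,1],
    [0,0,0,0,0,-0.03,1],
    [0,0,0,0,0,-0.03,1],
    [0,0,0,0,0,-0.02,1],
    [0,0,0,0,0,0,1]
  ]
}}

```text
t: 2.48
eef_pos: [0.3869, -0.2983, 0.0814]
ee_rot: [3.139, 0.008, -1.578]
force: [-0.1, -0.5, 0.3]
width: 0.0874
```

Call:
{"method": "play_rows", "body": {
  "targets": [
    [0,-0.004,0,-0.002,0.007,-0.01,1],
    [0,0,0,0,0,-0.008,1],
    [0,0,0,0,0,0,1]
  ]
}}

```text
t: 2.85
eef_pos: [0.386, -0.2924, 0.0645]
ee_rot: [-3.137, 0.007, -1.581]
force: [-0.1, -0.1, -0.1]
width: 0.0877
```

Call:
{"method": "play_rows", "body": {
  "targets": [
    [-0.005,-0.006,0,0,0,-0.002,0.5],
    [0,0,0,0,0,0,0.2],
    [0,0,0,0,0,0,0.2],
    [0,0,0,0,0,0,0.2],
    [0,0,0,0,0,0,0.2]
  ]
}}

```text
t: 3.48
eef_pos: [0.387, -0.2925, 0.0635]
ee_rot: [-3.128, 0.001, -1.58]
force: [0.0, -0.5, 0.3]
width: 0.0431
```

Call:
{"method": "play_rows", "body": {
  "targets": [
    [0,0.01,0,0,0,0,0.2],
    [0,0,0,0,0,0,0.2],
    [0,0,0,0,0,0,0.2]
  ]
}}

```text
t: 3.85
eef_pos: [0.3871, -0.2925, 0.0635]
ee_rot: [-3.139, 0.001, -1.58]
force: [-0.5, 0.2, 0.1]
width: 0.0356
```

Call:
{"method": "play_rows", "body": {
  "targets": [
    [0,0,0,0,0,0.015,0.2],
    [0,0,0,0,0,0.03,0.2],
    [0,0,0,0,0,0.035,0.2],
    [0,0,0,0,0.01,0.035,0.2],
    [0,0,0,0.01,0.02,0.02,0.2],
    [0,0,0,0.018,0.029,0,0.2],
    [0,0,0,0.018,0.029,0,0.2],
    [0,0,0,0.018,0.029,0,0.2],
    [0,0,0,0.018,0.029,0,0.2],
    [0,0,0,0.018,0.029,0,0.2],
    [0,0,0,0.018,0.029,0,0.2],
    [0,0,0,0.018,0.029,0,0.2]
  ]
}}

```text
t: 5.35
eef_pos: [0.5229, -0.0526, 0.2021]
ee_rot: [-3.141, 0.004, -1.585]
force: [0.2, -0.2, -0.1]
width: 0.0359
```

Call:
{"method": "play_rows", "body": {
  "targets": [
    [0,0,0,0.02,0.028,0,0.2],
    [0,0,0,0.02,0.028,0,0.2],
    [0,0,0,0.02,0.028,0,0.2],
    [0,0,0,0.02,0.028,0,0.2],
    [0,0,0,0.02,0.028,0,0.2],
    [0,0,0,0.01,0.01,0,0.2],
    [0,0,0,0,0,0,0.2],
    [0,0,0,0,0,0,0.2]
  ]
}}

```text
t: 6.35
eef_pos: [0.6347, 0.1037, 0.1993]
ee_rot: [3.138, 0.003, -1.583]
force: [-0.9, 0.3, -1.1]
width: 0.036
```

Run:
```python
from h import *
snap('side','s1')
snap('top','t1')
print(get_state()['eef_pos'])
```

```text
[0.63470964 0.10352288 0.19959411]
```

View pics/s1.png

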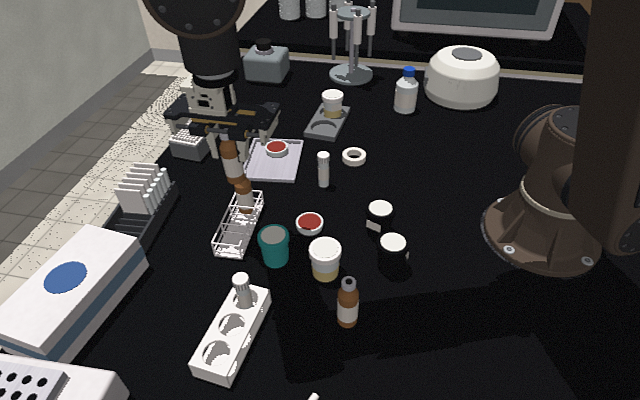

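The bottle hangs upright from the jaws at about (230,160), over the wire rack. I'll nudge it in line, then lower.

Call:
{"method": "play_rows", "body": {
  "targets": [
    [0,0,0,0.006,0.008,0,0.2],
    [0,0,0,0,0,0,0.2],
    [0,0,0,0,0,-0.02,0.2],
    [0,0,0,0,0,-0.025,0.2],
    [0,0,0,0,0,-0.02,0.2],
    [0,0,0,0,0,0,0.2]
  ]
}}

```text
t: 7.2
eef_pos: [0.6411, 0.111, 0.1349]
ee_rot: [3.141, 0.004, -1.584]
force: [-0.4, -0.1, -0.6]
width: 0.0361
```

Call:
{"method": "play_rows", "body": {
  "targets": [
    [0,0,0,0,0,-0.02,0.2],
    [0,0,0,0,0,-0.02,0.2],
    [0,0,0,0,0,-0.014,0.2],
    [0,0,0,0,0,-0.006,0.2],
    [0,0,0,0,0,0,0.2]
  ]
}}

```text
t: 7.82
eef_pos: [0.6441, 0.1117, 0.0784]
ee_rot: [-3.135, 0.006, -1.583]
force: [-0.2, -0.8, -0.6]
width: 0.0363
```

Call:
{"method": "play_rows", "body": {
  "targets": [
    [0,0.005,0,-0.003,0,-0.005,0.2],
    [0,0,0,0,0,-0.004,0.2],
    [0,0,0,0,0,-0.002,0.2],
    [0,0,0,0,0,0,0.2]
  ]
}}

```text
t: 8.32
eef_pos: [0.6417, 0.112, 0.0683]
ee_rot: [-3.139, 0.007, -1.583]
force: [-1.1, -0.2, -0.5]
width: 0.0359
```

Call:
{"method": "play_rows", "body": {
  "targets": [
    [0,0,0,0,0,-0.0015,0.2],
    [0,0,0,0,0,-0.001,0.2],
    [0,0,0,0,0,0,0.2]
  ]
}}

```text
t: 8.7
eef_pos: [0.642, 0.1121, 0.0665]
ee_rot: [-3.138, 0.007, -1.583]
force: [-0.3, -0.1, -0.1]
width: 0.0359
```

Call:
{"method": "play_rows", "body": {
  "targets": [
    [0,0,0,0,0,-0.0015,0.2],
    [0,0,0,0,0,0,0.2]
  ]
}}

```text
t: 8.95
eef_pos: [0.6422, 0.1122, 0.0664]
ee_rot: [-3.137, 0.007, -1.582]
force: [-0.0, 0.1, -0.4]
width: 0.036
```

Call:
{"method": "play_rows", "body": {
  "targets": [
    [0,0,0,0,0,0,0.45],
    [0,0,0,0,0,0,0.6],
    [0,0,0,0,0,0,0.9],
    [0,0,0,0,0,0,0.9],
    [0,0,0,0,0,0.02,0.9],
    [0,0,0,0,0,0.035,0.9],
    [0,0,0,0,0,0.035,0.9],
    [0,0,0,0,0,0.02,0.9],
    [0,0,0,0,0,0,0.9]
  ]
}}

```text
t: 10.07
eef_pos: [0.6416, 0.1117, 0.178]
ee_rot: [-3.139, 0.006, -1.583]
force: [-0.2, 0.4, -0.1]
width: 0.0787
```

Call:
{"method": "play_rows", "body": {
  "targets": [
    [0,0,0,-0.012,0.008,0,1],
    [0,0,0,-0.026,0.0173,0,1],
    [0,0,0,-0.03,0.02,0,1],
    [0,0,0,-0.03,0.02,0,1],
    [0,0,0,-0.03,0.02,0,1],
    [0,0,0,-0.03,0.02,0,1],
    [0,0,0,-0.03,0.02,0,1],
    [0,0,0,-0.03,0.02,0,1],
    [0,0,0,-0.026,0.0173,0,1],
    [0,0,0,-0.012,0.008,0,1],
    [0,0,0,0,0,0,1],
    [0,0,0,0,0,0,1]
  ]
}}

```text
t: 11.58
eef_pos: [0.3671, 0.2833, 0.1654]
ee_rot: [3.13, -0.004, -1.583]
force: [0.9, -0.7, 0.4]
width: 0.0876
```

Run:
```python
from h import *
im,_=snap('side','s2')
cv2.imwrite('pics/s2c.png',cv2.resize(im[140:350,180:420],None,fx=2.5,fy=2.5))
```

```text
(no output)
```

View pics/s2c.png

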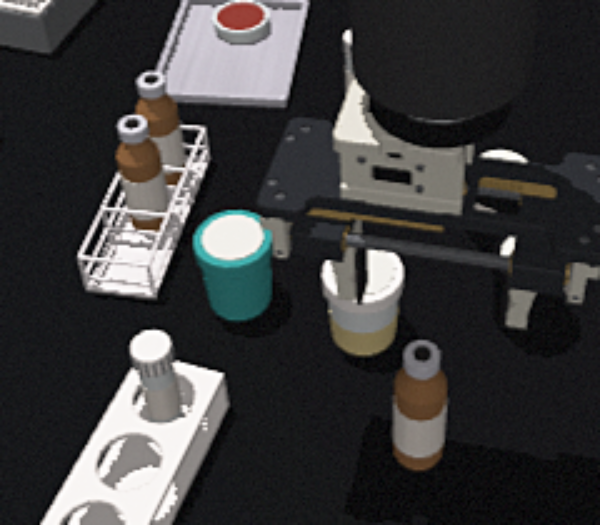

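The first bottle stands upright in the middle bay, crop (140,180). Next is bottle_a.

Call:
{"method": "play_rows", "body": {
  "targets": [
    [0.004,-0.008,0.01,0.006,0.007,0,1],
    [0,0,0,0,0,0,1],
    [0,0,0,0,0,-0.02,1],
    [0,0,0,0,0,-0.03,1],
    [0,0,0,0,0,-0.03,1],
    [0,0,0,0,0,-0.008,1],
    [0,0,0,0,0,0,1]
  ]
}}

```text
t: 12.5
eef_pos: [0.3768, 0.2902, 0.0758]
ee_rot: [3.14, 0.001, -1.577]
force: [-0.6, -0.6, 0.9]
width: 0.0874
```

Call:
{"method": "play_rows", "body": {
  "targets": [
    [0,0,0,-0.004,0,-0.007,1],
    [0,0,0,0,0,-0.004,1],
    [0,0,0,0,0,0,1],
    [0,0,0,0,0,0,0.5],
    [0,0,0,0,0,0,0.2],
    [0,0,0,0,0,0,0.2],
    [0,0,0,0,0,0,0.2],
    [0,0,0,0,0,0,0.2],
    [0,0,0,0,0,0,0.2],
    [0,0,0,0,0,0,0.2]
  ]
}}

```text
t: 13.75
eef_pos: [0.3736, 0.2918, 0.0669]
ee_rot: [-3.14, 0.005, -1.577]
force: [-0.1, 0.1, 0.4]
width: 0.0356
```

Call:
{"method": "play_rows", "body": {
  "targets": [
    [0,0,0,0,0,0.015,0.2],
    [0,0,0,0,0,0.03,0.2],
    [0,0,0,0,0,0.035,0.2],
    [0,0,0,0.01,-0.005,0.035,0.2],
    [0,0,0,0.02,-0.01,0.015,0.2],
    [0,0,0,0.03,-0.014,0,0.2],
    [0,0,0,0.03,-0.014,0,0.2],
    [0,0,0,0.03,-0.014,0,0.2],
    [0,0,0,0.03,-0.014,0,0.2],
    [0,0,0,0.03,-0.014,0,0.2],
    [0,0,0,0.02,-0.01,0,0.2],
    [0,0,0,0,0,0,0.2]
  ]
}}

```text
t: 15.25
eef_pos: [0.5774, 0.1914, 0.1988]
ee_rot: [3.139, 0.002, -1.576]
force: [-1.0, -0.9, -0.7]
width: 0.0356
```

Call:
{"method": "play_rows", "body": {
  "targets": [
    [0,0,0,0.02,-0.008,0,0.2],
    [0,0,0,0.025,-0.01,0,0.2],
    [0,0,0,0.013,-0.005,0,0.2],
    [0,0,0,0,0,0,0.2],
    [0,0,0,0,0,0,0.2]
  ]
}}

```text
t: 15.88
eef_pos: [0.6335, 0.1695, 0.1984]
ee_rot: [3.136, 0.003, -1.575]
force: [0.2, 0.6, -1.3]
width: 0.0358
```

Call:
{"method": "play_rows", "body": {
  "targets": [
    [0,-0.004,0,0.005,-0.002,0,0.2],
    [0,0,0,0,0,0,0.2],
    [0,0,0,0,0,-0.02,0.2],
    [0,0,0,0,0,-0.025,0.2],
    [0,0,0,0,0,-0.025,0.2],
    [0,0,0,0,0,-0.02,0.2],
    [0,0,0,0,0,-0.01,0.2],
    [0,0,0,0,0,0,0.2]
  ]
}}

```text
t: 16.88
eef_pos: [0.6376, 0.1691, 0.0982]
ee_rot: [-3.139, 0.005, -1.572]
force: [0.4, -0.4, -1.3]
width: 0.0355
```

Call:
{"method": "play_rows", "body": {
  "targets": [
    [0,0,0,0,-0.0015,-0.012,0.2],
    [0,0,0,0,0,-0.008,0.2],
    [0,0,0,0,0,-0.003,0.2],
    [0,0,0,0,0,0,0.2]
  ]
}}

```text
t: 17.38
eef_pos: [0.6386, 0.168, 0.0756]
ee_rot: [-3.136, 0.006, -1.572]
force: [0.9, 0.8, -0.5]
width: 0.0353
```

Call:
{"method": "play_rows", "body": {
  "targets": [
    [0,0,0,0,0,-0.003,0.2],
    [0,0,0,0,0,-0.0015,0.2],
    [0,0,0,0,0,-0.001,0.2],
    [0,0,0,0,0,0,0.2]
  ]
}}

```text
t: 17.88
eef_pos: [0.639, 0.1682, 0.0704]
ee_rot: [-3.135, 0.007, -1.572]
force: [-0.6, 0.1, -1.3]
width: 0.0355
```

Call:
{"method": "play_rows", "body": {
  "targets": [
    [0,0,0,0,0,-0.0015,0.2],
    [0,0,0,0,0,0,0.2],
    [0,0,0,0,0,0,0.45],
    [0,0,0,0,0,0,0.6],
    [0,0,0,0,0,0,0.9],
    [0,0,0,0,0,0,0.9],
    [0,0,0,0,0,0.02,0.9],
    [0,0,0,0,0,0.035,0.9],
    [0,0,0,0,0,0.035,0.9],
    [0,0,0,0,0,0.01,0.9],
    [0,0,0,0,0,0,0.9]
  ]
}}

```text
t: 19.25
eef_pos: [0.6388, 0.168, 0.1716]
ee_rot: [-3.136, 0.006, -1.572]
force: [-0.3, -0.4, 0.3]
width: 0.0791
```

Call:
{"method": "play_rows", "body": {
  "targets": [
    [0,0,0,-0.01,-0.016,0,1],
    [0,0,0,-0.018,-0.03,0,1],
    [0,0,0,-0.02,-0.033,0,1],
    [0,0,0,-0.02,-0.033,0,1],
    [0,0,0,-0.02,-0.033,0,1],
    [0,0,0,-0.02,-0.033,0,1],
    [0,0,0,-0.018,-0.03,0,1],
    [0,0,0,-0.01,-0.016,0,1],
    [0,0,0,0,0,0,1],
    [0,0,0,0,0,0,1]
  ]
}}

```text
t: 20.5
eef_pos: [0.4874, -0.068, 0.1602]
ee_rot: [3.13, 0.001, -1.574]
force: [-0.5, -0.1, 0.8]
width: 0.0877
```

Run:
```python
from h import *
im,_=snap('side','s3')
cv2.imwrite('pics/s3c.png',cv2.resize(im[120:330,180:420],None,fx=2.5,fy=2.5))
```

```text
(no output)
```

View pics/s3c.png

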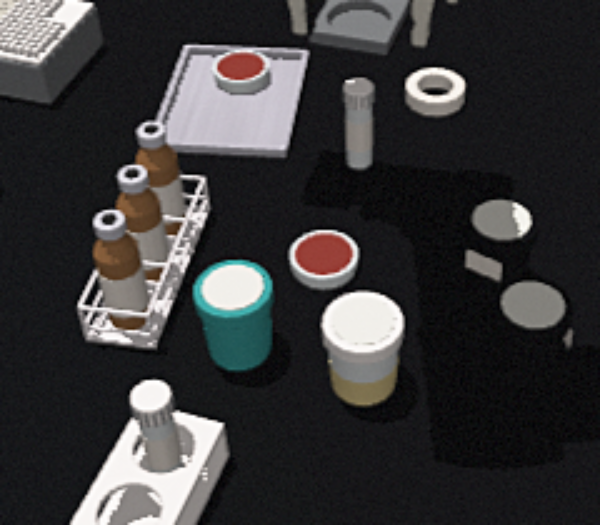

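All three bays are filled upright. Next is the tube.

Call:
{"method": "play_rows", "body": {
  "targets": [
    [0,-0.008,0,0.003,-0.003,0,1],
    [0,0,0,0,0,0,1],
    [0,0,0,0,0,-0.02,1],
    [0,0,0,0,0,-0.03,1],
    [0,0,0,0,0,-0.02,1],
    [0,0,0,0,0,-0.005,1],
    [0,0,0,0,0,0,1]
  ]
}}

```text
t: 21.42
eef_pos: [0.4934, -0.0687, 0.0837]
ee_rot: [3.141, 0.001, -1.57]
force: [-0.2, 1.1, 0.2]
width: 0.0878
```

Call:
{"method": "play_rows", "body": {
  "targets": [
    [0,0,0,-0.002,-0.0025,-0.005,1],
    [0,0,0,0,0,-0.002,1],
    [0,0,0,0,0,0,1],
    [0,0,0,0,0,0,0.5],
    [0,0,0,0,0,0,0.35],
    [0,0,0,0,0,0,0.1],
    [0,0,0,0,0,0,0.1],
    [0,0,0,0,0,0,0.1],
    [0,0,0,0,0,0,0.1],
    [0,0,0,0,0,0,0.1],
    [0,0,0,0,0,0,0.1]
  ]
}}

```text
t: 22.8
eef_pos: [0.4927, -0.0711, 0.0785]
ee_rot: [-3.138, 0.002, -1.57]
force: [-0.3, -0.3, 0.3]
width: 0.0275
```

Call:
{"method": "play_rows", "body": {
  "targets": [
    [0,0,0,0,0,0.015,0.1],
    [0,0,0,0,0,0.03,0.1],
    [0,0,0,0,0,0.035,0.1],
    [0,0,0,0,0.01,0.035,0.1],
    [0,0,0,0.004,0.025,0.015,0.1],
    [0,0,0,0.006,0.038,0,0.1],
    [0,0,0,0.006,0.038,0,0.1],
    [0,0,0,0.006,0.038,0,0.1],
    [0,0,0,0.006,0.038,0,0.1],
    [0,0,0,0.006,0.038,0,0.1],
    [0,0,0,0.006,0.038,0,0.1],
    [0,0,0,0.006,0.038,0,0.1]
  ]
}}

```text
t: 24.3
eef_pos: [0.5384, 0.2366, 0.2272]
ee_rot: [-3.128, 0.006, -1.573]
force: [0.4, -0.4, -0.2]
width: 0.0276
```

Call:
{"method": "play_rows", "body": {
  "targets": [
    [0,0,0,0.005,0.034,0,0.1],
    [0,0,0,0.005,0.034,0,0.1],
    [0,0,0,0.005,0.03,0,0.1],
    [0,0,0,0.003,0.015,0,0.1],
    [0,0,0,0,0,0,0.1],
    [0,0,0,0,0,0,0.1]
  ]
}}

```text
t: 25.05
eef_pos: [0.5561, 0.3545, 0.2322]
ee_rot: [-3.127, 0.008, -1.571]
force: [0.6, -0.3, -0.4]
width: 0.0274
```

Call:
{"method": "play_rows", "body": {
  "targets": [
    [-0.006,0.012,0,0.004,0.009,0,0.1],
    [0,0,0,0,0,0,0.1],
    [0,0,0,0,0,-0.02,0.1],
    [0,0,0,0,0,-0.03,0.1],
    [0,0,0,0,0,-0.03,0.1],
    [0,0,0,0,0,-0.015,0.1],
    [0,0,0,0,0,0,0.1]
  ]
}}

```text
t: 25.92
eef_pos: [0.5616, 0.3616, 0.137]
ee_rot: [-3.137, 0.003, -1.574]
force: [-1.2, 0.0, -0.3]
width: 0.0279
```

Run:
```python
from h import *
im,_=snap('side','s4')
cv2.imwrite('pics/s4c.png',cv2.resize(im[180:400,150:390],None,fx=2.5,fy=2.5))
```

```text
(no output)
```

View pics/s4c.png

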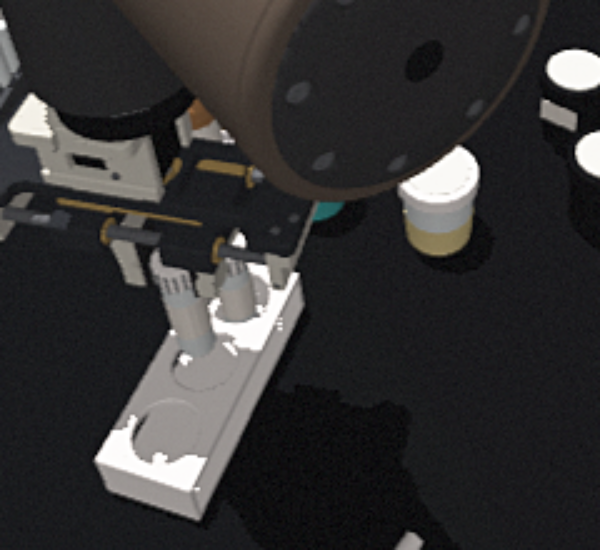

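The tube (crop 190,340) is centred over the middle hole, so I'll lower it.

Call:
{"method": "play_rows", "body": {
  "targets": [
    [0,0,0,-0.002,0.0015,-0.015,0.1],
    [0,0,0,0,0,-0.015,0.1],
    [0,0,0,0,0,-0.01,0.1],
    [0,0,0,0,0,-0.004,0.1],
    [0,0,0,0,0,0,0.1]
  ]
}}

```text
t: 26.6
eef_pos: [0.5607, 0.3645, 0.0931]
ee_rot: [-3.134, 0.006, -1.573]
force: [-0.1, -0.1, 0.6]
width: 0.0274
```

Call:
{"method": "play_rows", "body": {
  "targets": [
    [0,0,0,0,0,-0.005,0.1],
    [0,0,0,0,0,-0.003,0.1],
    [0,0,0,0,0,-0.0015,0.1],
    [0,0,0,0,0,0,0.1]
  ]
}}

```text
t: 27.1
eef_pos: [0.5611, 0.3648, 0.0838]
ee_rot: [-3.133, 0.007, -1.573]
force: [-0.3, -0.5, -0.8]
width: 0.0272
```

Call:
{"method": "play_rows", "body": {
  "targets": [
    [0,0,0,0,0,-0.001,0.1],
    [0,0,0,0,0,-0.001,0.1],
    [0,0,0,0,0,0,0.1],
    [0,0,0,0,0,0,0.35],
    [0,0,0,0,0,0,0.5],
    [0,0,0,0,0,0,0.8],
    [0,0,0,0,0,0,0.8],
    [0,0,0,0,0,0.02,0.8],
    [0,0,0,0,0,0.035,0.8],
    [0,0,0,0,0,0.03,0.8],
    [0,0,0,0,0,0,0.8]
  ]
}}

```text
t: 28.48
eef_pos: [0.5611, 0.3646, 0.1691]
ee_rot: [-3.133, 0.007, -1.573]
force: [-0.1, 1.1, 0.5]
width: 0.0701
```

Call:
{"method": "play_rows", "body": {
  "targets": [
    [0,0,0,-0.008,-0.011,0,1],
    [0,0,0,-0.018,-0.024,0,1],
    [0,0,0,-0.022,-0.03,0,1],
    [0,0,0,-0.022,-0.03,0,1],
    [0,0,0,-0.022,-0.03,0,1],
    [0,0,0,-0.018,-0.024,0,1],
    [0,0,0,-0.011,-0.015,0,1],
    [0,0,0,0,0,0,1],
    [0,0,0,0,0,0,1]
  ]
}}

```text
t: 29.6
eef_pos: [0.4284, 0.1872, 0.1605]
ee_rot: [3.14, -0.002, -1.575]
force: [0.2, -0.7, 0.2]
width: 0.0879
```

Run:
```python
from h import *
im,_=snap('side','s5')
cv2.imwrite('pics/s5c.png',cv2.resize(im[140:380,150:450],None,fx=2.4,fy=2.4))
```

```text
(no output)
```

View pics/s5c.png

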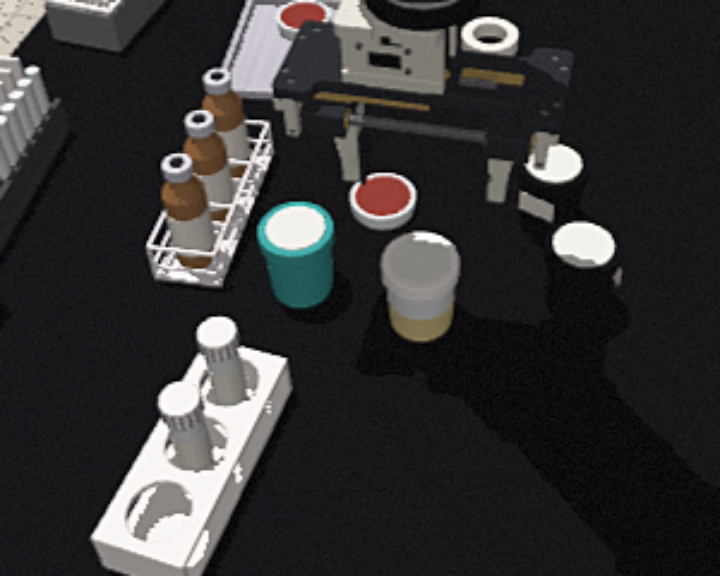

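The tube stands upright in the middle hole, crop (190,430). Next is the frosted cup.

Call:
{"method": "play_rows", "body": {
  "targets": [
    [0,0,0,0.004,0.0055,0,1],
    [0,0,0,0,0,0,1],
    [0,0,0,0,0,-0.02,1],
    [0,0,0,0,0,-0.03,1],
    [0,0,0,0,0,-0.015,1],
    [0,0,0,0,0,0,1]
  ]
}}

```text
t: 30.4
eef_pos: [0.4342, 0.1953, 0.0929]
ee_rot: [3.14, -0.002, -1.574]
force: [0.3, 0.8, 0.3]
width: 0.0878
```

Call:
{"method": "play_rows", "body": {
  "targets": [
    [0,0,0,-0.001,-0.0025,-0.01,1],
    [0,0,0,0,0,-0.014,1],
    [0,0,0,0,0,-0.008,1],
    [0,0,0,0,0,0,1],
    [0,0,0,0,0,0,1]
  ]
}}

```text
t: 31.02
eef_pos: [0.434, 0.1934, 0.0599]
ee_rot: [3.141, -0.001, -1.573]
force: [0.4, -0.1, 0.1]
width: 0.0873
```

Call:
{"method": "play_rows", "body": {
  "targets": [
    [0,0,0,-0.001,0,-0.0035,1],
    [0,0,0,0,0,0,0.8],
    [0,0,0,0,0,0,0.7],
    [0,0,0,0,0,0,0.5],
    [0,0,0,0,0,0,0.5],
    [0,0,0,0,0,0,0.5],
    [0,0,0,0,0,0,0.5]
  ]
}}

```text
t: 31.9
eef_pos: [0.4333, 0.1939, 0.057]
ee_rot: [-3.141, -0.0, -1.573]
force: [0.5, 0.1, -0.6]
width: 0.0615
```

Call:
{"method": "play_rows", "body": {
  "targets": [
    [0,0,0,0,0,0.015,0.5],
    [0,0,0,0,0,0.03,0.5],
    [0,0,0,0,0,0.03,0.5],
    [0,0,0,0.002,-0.01,0.02,0.5],
    [0,0,0,0.005,-0.025,0,0.5],
    [0,0,0,0.008,-0.036,0,0.5],
    [0,0,0,0.008,-0.036,0,0.5],
    [0,0,0,0.008,-0.036,0,0.5],
    [0,0,0,0.008,-0.036,0,0.5],
    [0,0,0,0.008,-0.036,0,0.5],
    [0,0,0,0.008,-0.036,0,0.5],
    [0,0,0,0.008,-0.036,0,0.5]
  ]
}}

```text
t: 33.4
eef_pos: [0.4962, -0.1005, 0.1551]
ee_rot: [-3.141, -0.0, -1.568]
force: [0.5, 0.8, -0.2]
width: 0.0615
```

Call:
{"method": "play_rows", "body": {
  "targets": [
    [0,0,0,0.008,-0.036,0.002,0.5],
    [0,0,0,0.008,-0.036,0.002,0.5],
    [0,0,0,0.008,-0.036,0,0.5],
    [0,0,0,0.008,-0.036,0,0.5],
    [0,0,0,0.006,-0.03,0,0.5],
    [0,0,0,0.003,-0.015,0,0.5],
    [0,0,0,0,0,0,0.5],
    [0,0,0,0,0,0,0.5]
  ]
}}

```text
t: 34.4
eef_pos: [0.5366, -0.2973, 0.1571]
ee_rot: [3.139, 0.001, -1.572]
force: [-0.2, 0.5, -1.2]
width: 0.0612
```

Run:
```python
from h import *
im,_=snap('side','s6')
cv2.imwrite('pics/s6c.png',cv2.resize(im[20:220,200:440],None,fx=2.5,fy=2.5))
```

```text
(no output)
```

View pics/s6c.png

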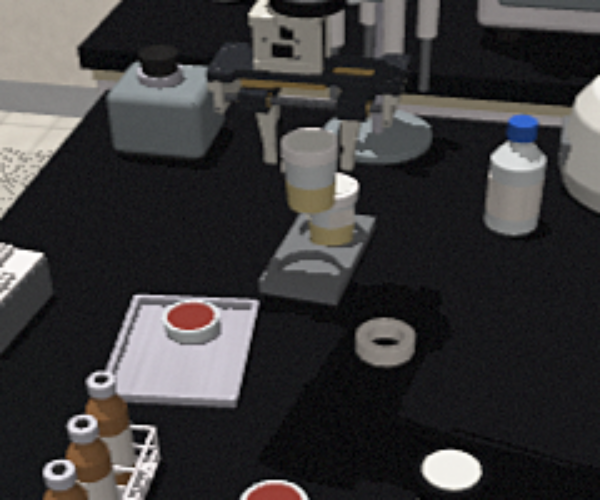

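The cup hangs upright over the board, crop (310,170). I'll correct by (+4,−5) mm and lower.

Call:
{"method": "play_rows", "body": {
  "targets": [
    [0,0,0,0.003,-0.0055,0,0.5],
    [0,0,0,0,0,0,0.5],
    [0,0,0,0,0,-0.02,0.5],
    [0,0,0,0,0,-0.025,0.5],
    [0,0,0,0,0,-0.018,0.5],
    [0,0,0,0,0,-0.008,0.5],
    [0,0,0,0,0,0,0.5]
  ]
}}

```text
t: 35.33
eef_pos: [0.5412, -0.3007, 0.0865]
ee_rot: [-3.14, 0.0, -1.568]
force: [-0.3, 0.2, -0.3]
width: 0.0615
```

Call:
{"method": "play_rows", "body": {
  "targets": [
    [0,0,0,0,-0.002,-0.01,0.5],
    [0,0,0,0,0,-0.008,0.5],
    [0,0,0,0,0,-0.003,0.5],
    [0,0,0,0,0,0,0.5]
  ]
}}

```text
t: 35.83
eef_pos: [0.5422, -0.3031, 0.0657]
ee_rot: [-3.138, -0.0, -1.567]
force: [0.2, 0.2, -0.9]
width: 0.0617
```

Call:
{"method": "play_rows", "body": {
  "targets": [
    [0,0,0,0,0,-0.0025,0.5],
    [0,0,0,0,0,-0.0015,0.5],
    [0,0,0,0,0,-0.001,0.5],
    [0,0,0,0,0,0,0.5]
  ]
}}

```text
t: 36.33
eef_pos: [0.5426, -0.3032, 0.0609]
ee_rot: [-3.137, -0.001, -1.567]
force: [0.5, 0.4, -1.1]
width: 0.0615
```

Call:
{"method": "play_rows", "body": {
  "targets": [
    [0,0,0,0,0,-0.001,0.5],
    [0,0,0,0,0,0,0.5],
    [0,0,0,0,0,0,0.74],
    [0,0,0,0,0,0,0.85],
    [0,0,0,0,0,0,1],
    [0,0,0,0,0,0,1],
    [0,0,0,0,0,0.015,1],
    [0,0,0,0,0,0.03,1],
    [0,0,0,0,0,0.03,1],
    [0,0,0,0,0,0,1]
  ]
}}

```text
t: 37.58
eef_pos: [0.5433, -0.3038, 0.1412]
ee_rot: [-3.135, -0.002, -1.567]
force: [0.5, 0.3, 0.6]
width: 0.0876
```

Call:
{"method": "play_rows", "body": {
  "targets": [
    [0,0,0,-0.002,0.012,0,1],
    [0,0,0,-0.004,0.026,0,1],
    [0,0,0,-0.005,0.038,0,1],
    [0,0,0,-0.005,0.038,0,1],
    [0,0,0,-0.005,0.038,0,1],
    [0,0,0,-0.005,0.038,0,1],
    [0,0,0,-0.005,0.038,0,1],
    [0,0,0,-0.005,0.038,0,1],
    [0,0,0,-0.005,0.036,0,1],
    [0,0,0,-0.004,0.03,0,1],
    [0,0,0,-0.002,0.015,0,1],
    [0,0,0,0,0,0,1]
  ]
}}

```text
t: 39.08
eef_pos: [0.4857, 0.058, 0.1368]
ee_rot: [3.139, -0.003, -1.566]
force: [0.1, -0.0, 0.1]
width: 0.0873
```

Run:
```python
from h import *
im,_=snap('side','s7')
cv2.imwrite('pics/s7c.png',cv2.resize(im[70:310,200:440],None,fx=2.4,fy=2.4))
print(get_state()['eef_pos'])
```

```text
[0.48573322 0.05749128 0.13672735]
```

View pics/s7c.png

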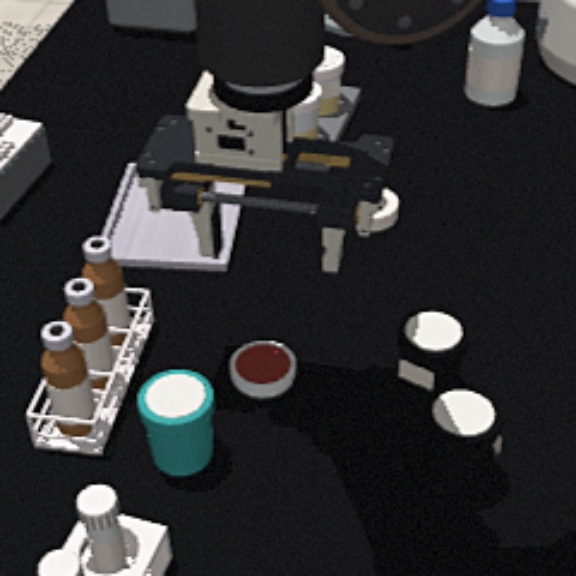

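Call:
{"method": "play_rows", "body": {
  "targets": [
    [0,0,0,0.006,0.018,0,1],
    [0,0,0,0,0,0,1],
    [0,0,0,0,0,-0.02,1],
    [0,0,0,0,0,-0.03,1],
    [0,0,0,0,0,-0.025,1],
    [0,0,0,0,0,-0.012,1],
    [0,0,0,0,0,0,1]
  ]
}}

```text
t: 40.0
eef_pos: [0.4933, 0.0738, 0.0476]
ee_rot: [3.14, -0.003, -1.571]
force: [0.2, 1.4, -0.0]
width: 0.0877
```

Call:
{"method": "play_rows", "body": {
  "targets": [
    [0,0,0,0,0.0015,-0.012,1],
    [0,0,0,0,0,-0.012,1],
    [0,0,0,0,0,-0.005,1],
    [0,0,0,0,0,0,1],
    [0,0,0,0,0,0,1]
  ]
}}

```text
t: 40.62
eef_pos: [0.4947, 0.0759, 0.0184]
ee_rot: [-3.141, -0.002, -1.571]
force: [0.3, -0.1, -0.1]
width: 0.0876
```

Call:
{"method": "play_rows", "body": {
  "targets": [
    [0,0,0,-0.001,0,-0.0035,1],
    [0,0,0,0,0,0,1],
    [0,0,0,0,0,0,0.8],
    [0,0,0,0,0,0,0.7],
    [0,0,0,0,0,0,0.5],
    [0,0,0,0,0,0,0.5],
    [0,0,0,0,0,0,0.5],
    [0,0,0,0,0,0,0.5]
  ]
}}

```text
t: 41.62
eef_pos: [0.494, 0.0762, 0.0154]
ee_rot: [-3.139, -0.001, -1.571]
force: [0.1, 0.3, -0.7]
width: 0.0597
```

Call:
{"method": "play_rows", "body": {
  "targets": [
    [0,0,0,0,0,0.01,0.5],
    [0,0,0,0,0,0.025,0.5],
    [0,0,0,0,0,0.03,0.5],
    [0,0,0,0,-0.015,0.03,0.5],
    [0,0,0.02,0.01,-0.025,0.01,0.5],
    [0,0,0.02,0.02,-0.028,0,0.5],
    [0,0,0.02,0.025,-0.028,0,0.5],
    [0,0,0.02,0.025,-0.028,0,0.5],
    [0,0,0.02,0.025,-0.02,0,0.5],
    [0,0,0.01,0.02,-0.015,0,0.5],
    [0,0,0,0,0,0,0.5],
    [0,0,0,0,0,0,0.5]
  ]
}}

```text
t: 43.12
eef_pos: [0.6222, -0.0884, 0.1326]
ee_rot: [-3.133, -0.001, -1.455]
force: [0.5, -0.8, -0.1]
width: 0.0593
```

Run:
```python
from h import *
im,_=snap('side','s8')
cv2.imwrite('pics/s8c.png',cv2.resize(im[70:270,180:420],None,fx=2.5,fy=2.5))
```

```text
(no output)
```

View pics/s8c.png

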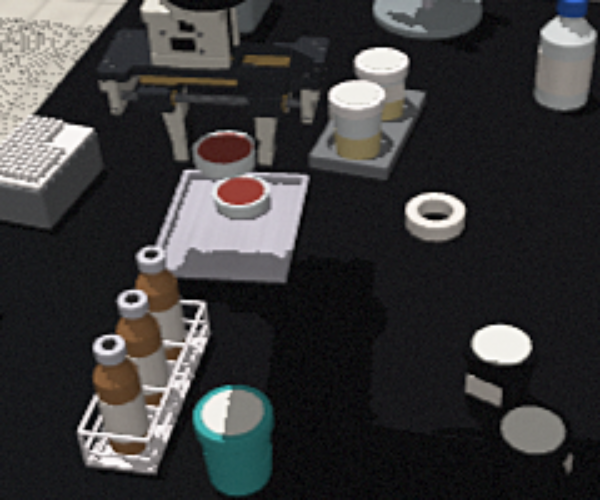

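The cup stands in its recess, crop (355,120). The dish is held level at (225,155), so I'll align and lower it.

Call:
{"method": "play_rows", "body": {
  "targets": [
    [0,0.006,0,0.013,-0.009,0,0.5],
    [0,0,0,0,0,0,0.5],
    [0,0,0,0,0,-0.02,0.5],
    [0,0,0,0,0,-0.025,0.5],
    [0,0,0,0,0,-0.02,0.5],
    [0,0,0,0,0,-0.01,0.5],
    [0,0,0,0,0,0,0.5],
    [0,0,0,0,0,0,0.5]
  ]
}}

```text
t: 44.18
eef_pos: [0.6322, -0.0928, 0.0599]
ee_rot: [-3.135, 0.001, -1.451]
force: [-0.0, 0.6, 0.1]
width: 0.0594
```

Call:
{"method": "play_rows", "body": {
  "targets": [
    [0,0.006,0,0.005,-0.005,-0.005,0.5],
    [0,0,0,0,0,-0.015,0.5],
    [0,0,0,0,0,-0.01,0.5],
    [0,0,0,0,0,-0.003,0.5],
    [0,0,0,0,0,0,0.5]
  ]
}}

```text
t: 44.8
eef_pos: [0.638, -0.0983, 0.0253]
ee_rot: [-3.14, 0.002, -1.451]
force: [-0.8, -1.0, -0.4]
width: 0.0593
```

Call:
{"method": "play_rows", "body": {
  "targets": [
    [0,0,0,-0.0005,0,-0.003,0.5],
    [0,0,0,0,0,-0.002,0.5],
    [0,0,0,0,0,-0.001,0.5],
    [0,0,0,0,0,-0.0005,0.5],
    [0,0,0,0,0,0,0.5]
  ]
}}

```text
t: 45.42
eef_pos: [0.6379, -0.0982, 0.0192]
ee_rot: [-3.139, 0.001, -1.451]
force: [0.5, -0.3, -0.9]
width: 0.0592
```

Call:
{"method": "play_rows", "body": {
  "targets": [
    [0,0,0,0,0,-0.001,0.5],
    [0,0,0,0,0,-0.0005,0.5],
    [0,0,0,0,0,0,0.5]
  ]
}}

```text
t: 45.8
eef_pos: [0.6381, -0.0981, 0.0178]
ee_rot: [-3.139, 0.001, -1.451]
force: [0.6, 1.2, -0.7]
width: 0.0595
```

Call:
{"method": "play_rows", "body": {
  "targets": [
    [0,0,0,0,0,-0.001,0.5],
    [0,0,0,0,0,0,0.5],
    [0,0,0,0,0,0,0.72],
    [0,0,0,0,0,0,0.78],
    [0,0,0,0,0,0,0.78],
    [0,0,0,0,0,0.008,0.78],
    [0,0,0,0,0,0.025,0.78],
    [0,0,0,0,0,0.035,0.8],
    [0,0,0,0,0,0.04,0.8],
    [0,0,0,0,0,0.02,0.8],
    [0,0,0,0,0,0,0.8]
  ]
}}

```text
t: 47.18
eef_pos: [0.6378, -0.0984, 0.1516]
ee_rot: [-3.138, 0.001, -1.45]
force: [0.1, 0.4, 0.2]
width: 0.0703
```

Backing off to clear the view for the final check.

Call:
{"method": "play_rows", "body": {
  "targets": [
    [0,0,0,-0.015,-0.01,0.02,0.8],
    [0,0,0,-0.03,-0.02,0.02,0.8],
    [0,0,0,-0.03,-0.025,0.02,0.8],
    [0,0,0,-0.03,-0.025,0,0.8],
    [0,0,0,-0.03,-0.025,0,0.8],
    [0,0,0,-0.03,-0.025,0,0.8],
    [0,0,0,-0.02,-0.02,0,0.8],
    [0,0,0,0,0,0,0.8],
    [0,0,0,0,0,0,0.8]
  ]
}}

```text
t: 48.3
eef_pos: [0.4434, -0.2511, 0.2068]
ee_rot: [3.138, 0.003, -1.451]
force: [-0.3, 0.2, 0.2]
width: 0.07
```

Run:
```python
from h import *
im,_=snap('side','s9')
cv2.imwrite('pics/s9c.png',cv2.resize(im[60:390,180:450],None,fx=1.8,fy=1.8))
im,d=snap('top','t9')
print(get_state()['eef_pos'])
```

```text
[ 0.44374506 -0.25077801  0.20678924]
```

View pics/s9c.png

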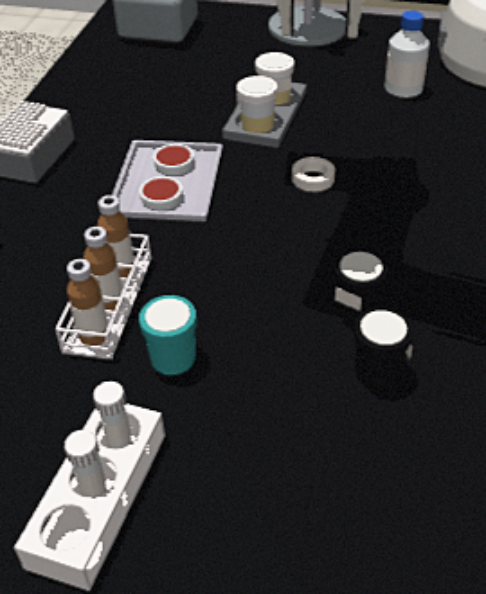

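View pics/t9.png

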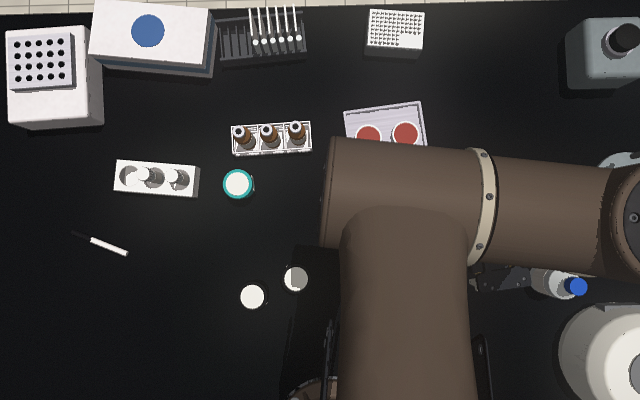

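Run:
```python
from h import *
for n,f,items in (('top','t9',dict(b0=(268,129,14),b1=(240,133,14),tube=(151,178,18))),('side','s9',dict(cup=(322,113,14),dish=(269,166,14)))):
    d=np.load(f'pics/{f}.npz')['d'];v,u=np.mgrid[0:400,0:640].astype(float)
    p=camera_params(n);K=p['camera_matrix'];Ei=np.linalg.inv(p['extrinsics'])
    X=np.stack([(u-K[0,2])/K[0,0]*d,-(v-K[1,2])/K[1,1]*d,-d],-1)@Ei[:3,:3].T+Ei[:3,3]
    for k,(a,b,r) in items.items():
        w=X[b-r:b+r,a-r:a+r].reshape(-1,3);w=w[(w[:,2]<.2)&(d[b-r:b+r,a-r:a+r].ravel()>0)]
        zt=np.percentile(w[:,2],98);m=w[w[:,2]>zt-.006];print(k,zt.round(4),m.mean(0).round(4))
job_done()
```

```text
b0 0.1166 [0.6406 0.1118 0.1149]
b1 0.1166 [0.6387 0.1666 0.1149]
tube 0.0974 [0.5609 0.354  0.0956]
cup 0.0779 [ 0.5405 -0.3006  0.0756]
dish 0.0196 [ 0.6371 -0.0987  0.0171]
the job is handed in; nothing more can be done
```

All five specimens are put away and the job is handed in, at about 48.5 s of the 128 s allowed. The bottles are in the two free wire bays, the tube in the middle hole of the white rack, the cup in the free recess of the board, and the dish in the free half of the tray. I did not move the teal cup, the black cups or the tape ring.

**Final checks:** the pictures show everything upright, and the gripper is clear of everything. The measured tops fit specimens standing on their rack floors:

| Specimen | Measured top | Expected top |
|---|---|---|
| Bottles | 115 mm | 115 mm |
| Tube | 96 mm | 96 mm |
| Cup | 76 mm | 76 mm |
| Dish | 17 mm | 17 mm |

The bottles, the cup and the dish were within about 2 mm of their target positions.

**One disagreement:** the tube's measured centre came out about 10 mm towards the tube already in the rack, compared with where I released it. The likely cause is that my measuring window caught part of that neighbour's cap. The tube's height was right and it looked upright in the side view, so I left it, but I did not measure it again.

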